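# Shut the order tote and hold the scanner over its barcode

## Robot

A 6-joint arm with a two-finger parallel gripper is mounted at the origin on the work surface. World frame = base frame: x ahead of the robot, y to its left, z up, the work surface at z = 0. Lengths are in mm, angles in rad, forces in N, time in s.
With the tool pointing down it reaches from about 350 to 975 mm from the base axis. Payload 7.1 kg.
Tool frame: the origin (TCP) lies midway between the tips of the shut fingers; the grasp point (between the pads) lies ctrl.grip_point_offset behind it (ctrl.grip_point_offset is the distance from the TCP to the grasp point, in mm); z points along the fingers, y is the line along which they close (so a half turn about z gives the same grasp; the last joint's range is limited). The gripper opens to 88 mm and grips with 3 to 60 N. Pads are 20 mm wide; open, the fingers measure 115 mm over their backs; the gripper's body (75 mm by 178 mm) begins 61 mm behind the grasp point.
Start: joints at [-1.32, 0.423, 1.63, -0, 1.089, -0.019], TCP at [166.605, -602.368, 222.675] pointing down, gripper open.
Joint ranges: [-3, 3], [-0.9, 2.11], [0.09, 2.58], [-1.31, 4.45], [0.11, 2.69], [-2.54, 2.54]. Speed limits (rad/s): [2.39, 2.39, 3.01, 3.14, 3.14, 3.14].

## Interface

Orientations are given as a rotation vector (axis times angle).
In Python, from workcell import ctrl gives the robot as it stands.
- The arm moves only by the tool apply_moves, never from a script. Its argument "targets" is a list of rows, each an object of numbers: "tx", "ty", "tz": the shift along the world's x, y, z in m; "spin": the turn about the world's z in degrees. In form: [{"tx": .., "ty": .., "tz": .., "spin": ..}, ...]. A call has exactly 8 rows; each row is the pose to reach, as a shift and turn from the pose commanded when the call began; what a row does not reach only later rows make up. A row lasts 1/10 s, in which the tool goes at most 50 mm and 8.59 degrees, less where a joint would pass 70% of its speed; a pose out of reach is approached as far as the arm can. A call with a gripper value outside its range is refused whole. "gripper" is the closure, from -1 (fully open) to 1 (shut), set as the call begins (left out, the last holds). The fingers move at their own pace and stop on an object; the grip force is fixed at half the most. Time passes only in rows, so rows that repeat a pose let the fingers close, or fill a call up. It gives the time, the measured TCP pose, the force, the opening and the grip force at its end, in the units of the state.
- ctrl.get_obs(): the state, without advancing time (a new reading comes with each control period).
- ctrl.get_image(name): name is "scene" or "top" or "wrist"; returns the picture (420x560x3 uint8, red, green, blue); there is no depth.
- ctrl.get_calibration(name): a dict with "fov_y" (degrees; the focal length in pixels is half the picture's height over the tangent of half this angle, whatever the lens; pixels are square), "cx", "cy" (the principal point, pixels), "rvec" (rotation vector, rad) and "tvec" (3), from world to camera coordinates, as OpenCV has them. Camera axes: x right, y down, z forward; pixel columns grow to the right and rows downward; lengths in mm; the calibration is good to about 2 mm. A picture is of the moment at which its call begins: read the wrist's pose just before it. get_calibration takes no time and is no camera call; for the wrist camera it gives the pose at the moment of the call.
- ctrl.close_job(): hands the job in; it is judged then, once.
Trained networks look in the newest picture that a camera, given by its name, has taken for a name from the list of things; names that differ only in an ending like _2 or _b are one class to them, and where a whole thing is asked for, a point or a joint stands for the part that bears it (a point fixed in the world has none). Each returns a list of dicts, best first, with "score" (0 to 1); they miss things now and then, are a little off and sometimes report something else, mostly with a low value. They report only what shows in the picture. A call takes as long as a camera call. They do not tell look-alikes from the thing itself.
- ctrl.outline_of(name, camera): "pixels" (420x560 bool, what is visible of it) and "box" ([left, top, right, bottom] in pixels, round what is visible of it).
- ctrl.pinpoint(name, camera): "uv" ([column, row] in pixels: a listed point, or the origin of a listed thing).
The state is a dict: "t": time; "qpos": joint angles; "qvel": joint speeds; "joint_torque": joint torques, N m; "ee_pos": TCP position; "orientation": TCP orientation; "ft_force": force on the tool from outside, world axes, zero at the start; "moment": the same for the moment, N m; "width": finger opening in mm; "grasp_force": force on a finger pad.
Only numpy, scipy, OpenCV 4.12 (cv2) and the standard library are available. Lean on these libraries where they do the work, as an engineer would, in place of code of your own. Each camera call takes 0.05 s, during which the arm holds its last target. There are 200 camera calls.

## Task

This order is loaded: first shut the green tote's lid fully, then take the orange and white barcode scanner out of its rest and carry it over the top of the wooden tape display to the tote. Finish still holding the scanner in the gripper, motionless, upright and hovering about two and a half centimetres above the barcode label on the lid, centred on it and with its long window along the row of bars, ready to read it. The scanner must never touch the tote, and leave the display and the other things on the counter (red tape roll, pen cup, tape dispenser) alone.

Things in the scene. Friction and masses are not known exactly. Their poses are not given: they have to be found in the camera images.
- tote: Green plastic open-topped box, 170 (its x) x 220 (its y) x 90 mm high, walls 5 mm, fixed to the counter, on either the left or the right of the display. Origin: centre of its underside; z up. Tape rolls lie inside, below the rim. Its hinged lid is on the +x rim.
- lid (a joint): Angle of the tote's lid in rad: 0 = fully shut on the rim; grows as it opens, up to 1.6. Starts between 0.9 and 1.35. The hinge is stiff (0.25 N m friction): the lid stays where it is left; 1 to 3 N near its free edge moves it. The lid is a flat green plate 170 x 220 x 6 mm; a pull tab 70 mm wide, 20 mm long juts out of the middle of its free edge.
- lid_hinge (a point): Point on the hinge line, in the middle of the tote's +x rim, 90 mm above the counter, on the underside of the lid. Its axes turn with the lid: -x runs along the lid to its free edge (170 mm away, the tab's end 190 mm), z out of the lid's top face, y is the hinge line. When shut, its axes are those of the tote.
- label (a point): Centre of the white barcode label (60 x 100 mm), on the lid's top face, 85 mm from the hinge line; about 97 mm above the counter when the lid is shut. Its axes turn with the lid: z out of the lid's top face, y along the label's long side (the row of black bars, 75 mm long, runs along y), x across it.
- scanner: Upright hand barcode scanner, loose, about 0.16 kg. Orange head 34 (x) x 80 (y) x 28 mm high at the bottom; white neck 30 x 60 mm up to 40 mm height; white handle 26 (x) x 40 (y) mm from 40 to 118 mm height (the top). Origin: centre of the scan window, on the flat underside; z up; y along the long window. Its ends along y are alike. It is lifted straight up out of its rest by the handle.
- dock: Grey plastic rest for the scanner, fixed, on the other side of the display from the tote: base plate 90 (x) x 130 (y) x 5 mm with an open tray 52 (x) x 98 (y) mm outside, walls 5 mm thick, rim 18 mm above the counter. The scanner's head stands in it with 4 mm clearance all round, its axes along those of the rest. Origin: centre of the underside; z up.
- display: Wooden counter-top slat display with tape rolls hung on both faces, fixed between tote and rest: 300 (x) x 66 (y) x 160 mm high. Origin: centre of its underside; z up.
- tape_roll: Loose red roll of tape lying flat, 90 mm diameter, 48 mm high, near the scanner rest; to be left alone. Origin: centre of its underside.
- pen_cup: Loose blue cup with pens, 72 mm diameter, 85 mm high, pens to 125 mm, on the robot's side of the tote; to be left alone. Origin: centre of its underside.
- dispenser: Loose black desk tape dispenser with a yellow roll, 60 (x) x 120 (y) x 91 mm high, beyond the display; to be left alone. Origin: centre of its underside.
Things that resemble listed ones, but are neither listed nor needed, are in the scene too. There is more than one size of the scanner; the one meant has the size given above.

How it is judged (in metres and radians):
On the way, in this order (a step that is already met when the one before it is completed fails the run):
1. the lid is fully shut (value of joint lid below 0.04 rad), for 0.2 s.
2. the scanner, in the gripper, passes over the top of the display (z of scanner in the frame of display above 0.16 m and y of scanner in the frame of display between -0.05 and 0.05 m and x of scanner in the frame of display between -0.17 and 0.17 m and contact force between the fingers and scanner above 1 N), for 0.02 s.
At the end, for the whole second after the job is handed in: Lid shut (under 0.04 rad). Scanner held still in the fingers, not touching the tote: window 10 to 40 mm above the label, within 12 mm of its centre along each label axis, long axis within 0.15 rad of the row of bars (either way round), upright within 0.12 rad (value of joint lid below 0.04 rad and z of scanner in the frame of label between 0.01 and 0.04 m and x of scanner in the frame of label between -0.012 and 0.012 m and y of scanner in the frame of label between -0.012 and 0.012 m and angle between the y axis of scanner and the y axis of label, either way round below 0.15 rad and angle between scanner's own z axis and vertical below 0.12 rad and linear speed of scanner below 0.02 m/s and contact force between the fingers and scanner above 1 N and contact force between scanner and tote below 0.05 N); the arm keeps its last pose, push and grip.
It fails at once if the scanner touches the tote or its lid (contact force between scanner and tote above 0.5 N).
It fails at once if the robot or the scanner bumps the display (contact force between any of the arm, the fingers, scanner and display above 1 N).
It fails at once if the tape roll is shifted or tipped (distance of tape_roll from where it was at the start of the episode above 0.02 m or angle between tape_roll's own z axis and vertical above 0.3 rad).
It fails at once if the pen cup is shifted or tipped (distance of pen_cup from where it was at the start of the episode above 0.02 m or angle between pen_cup's own z axis and vertical above 0.3 rad).
It fails at once if the dispenser is shifted or tipped (distance of dispenser from where it was at the start of the episode above 0.02 m or angle between dispenser's own z axis and vertical above 0.3 rad).
It also fails if it takes over 54 s, if anything falls off the work surface, if the arm or the gripper's body presses on something with over 40 N, if the wrist force passes 120 N, or if a joint passes its speed limit or range.

## Working session

There is one attempt and no reset: what is moved stays moved. The work goes in short steps, Python scripts to look and compute and a tool call to move; the robot and the scene stay as the last step left them, time stands still between calls to the robot, and variables do not carry over. Pictures are saved under pics/ and viewed, at most 10 in all, crops included, and the job is handed in when it is done.

Besides the shell and the picture viewer there is one more tool, called after "Call:" by a JSON object that holds its "api" and its "payload". apply_moves: Moves the arm, as the interface text tells. Its arguments: {"type":"object","properties":{"targets":{"type":"array"},"gripper":{"type":"number"}},"required":["targets"]}

```bash
mkdir -p pics; ls; cat > h.py <<'E'
import numpy as np, cv2
from workcell import ctrl
def cam(n):
    c=ctrl.get_calibration(n); f=210/np.tan(np.radians(c['fov_y'])/2)
    R=cv2.Rodrigues(np.array(c['rvec'],float))[0]; t=np.array(c['tvec'],float).ravel()
    return f,c['cx'],c['cy'],R,t
def ray(C,uv):
    f,cx,cy,R,t=C
    d=R.T@np.array([(uv[0]-cx)/f,(uv[1]-cy)/f,1]); return -R.T@t,d/np.linalg.norm(d)
def atz(C,uv,z):
    o,d=ray(C,uv); return o+d*(z-o[2])/d[2]
def tri(*rs):
    A=0;b=0
    for o,d in rs:
        P=np.eye(3)-np.outer(d,d);A=A+P;b=b+P@o
    x=np.linalg.solve(A,b); return x,[np.linalg.norm((np.eye(3)-np.outer(d,d))@(x-o)) for o,d in rs]
def proj(C,X):
    f,cx,cy,R,t=C; p=R@np.array(X,float)+t; return np.array([f*p[0]/p[2]+cx,f*p[1]/p[2]+cy])
def save(n,fn): 
    im=ctrl.get_image(n); cv2.imwrite(fn,im[:,:,::-1]); return im
E
python3 - <<'E'
from h import *
np.set_printoptions(precision=1,suppress=True)
print(ctrl.grip_point_offset)
ims=[save(n,f'pics/{n}0.png') for n in('scene','top','wrist')]
cv2.imwrite('pics/st.png',np.hstack([ims[0],ims[1]])[:,:,::-1])
for n in ('scene','top','wrist'):
    C=cam(n); print(n,ctrl.get_calibration(n)['fov_y'],'pos',ray(C,(280,210)))
    for k in ('tote','label','lid_hinge','scanner','dock','display','tape_roll','pen_cup','dispenser'):
        for r in ctrl.pinpoint(k,n): 
            print(k,np.array(r['uv']),round(r['score'],2),atz(C,r['uv'],0)) if r['score']>.2 else 0
E
```

```text
pics
18.700000000000003
scene 45.545348693358754 pos (array([1152.3,  357.1,  985.5]), array([-0.5, -0.2, -0.8]))
tote [169.4 158.8] 0.7 [ 520.6 -266.4   -0. ]
label [140.1 131.9] 0.79 [ 478.4 -390.7   -0. ]
lid_hinge [139.6 161.2] 0.94 [ 563.3 -329.5   -0. ]
scanner [340.1 180.1] 0.98 [378.1 152.1   0. ]
scanner [348.2 237. ] 0.95 [524.3 234.7   0. ]
scanner [409.4 265.5] 0.88 [529.7 384.1   0. ]
display [247.8 211.4] 0.7 [570.2  -6.    0. ]
tape_roll [318.1 283.2] 0.98 [664.5 222.1   0. ]
pen_cup [198.8 116.6] 0.89 [ 354.8 -282.4    0. ]
pen_cup [245.8 212.5] 0.44 [575.2  -8.7   0. ]
dispenser [210.6 287.2] 0.77 [781.8  20.5   0. ]
top 57.762484998211384 pos (array([ 413.8,   41.4, 1127. ]), array([ 0.1,  0. , -1. ]))
tote [382.1 226.3] 0.76 [ 534.1 -255.8    0. ]
tote [393.9 288.2] 0.33 [ 353.1 -289.3    0. ]
label [400.5 199. ] 0.89 [ 618.3 -311.9    0. ]
lid_hinge [393.7 194.1] 0.57 [ 632.7 -291.5    0. ]
scanner [217.6 221.8] 0.71 [534.3 234.4   0. ]
scanner [247.6 270.4] 0.69 [393.7 139.9   0. ]
scanner [169.6 223.8] 0.57 [524.5 376.    0. ]
scanner [298.7 210.1] 0.48 [576.1  -5.8   0. ]
dock [219.7 225.5] 0.56 [523.4 227.7   0. ]
display [295.7 209.5] 0.95 [577.6   3.2   0. ]
tape_roll [224.9 177.1] 0.67 [670.5 219.    0. ]
pen_cup [393.5 285.8] 0.81 [ 359.9 -288.2    0. ]
pen_cup [296.1 142.3] 0.61 [785.4   6.7   0. ]
dispenser [297.6 146.7] 0.94 [771.6   1.8   0. ]
dispenser [218.9 221.7] 0.39 [534.7 230.6   0. ]
wrist 64.79589110054268 pos (array([ 232.6, -584. ,  385. ]), array([-0.3, -0.1, -1. ]))
```

```bash
python3 - <<'E'
import cv2,numpy as np
a=cv2.imread('pics/scene0.png');b=cv2.imread('pics/top0.png')
cv2.imwrite('pics/a.png',cv2.resize(a,(784,588)));cv2.imwrite('pics/b.png',cv2.resize(b,(784,588)))
E
```

```text
(no output)
```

View pics/a.png

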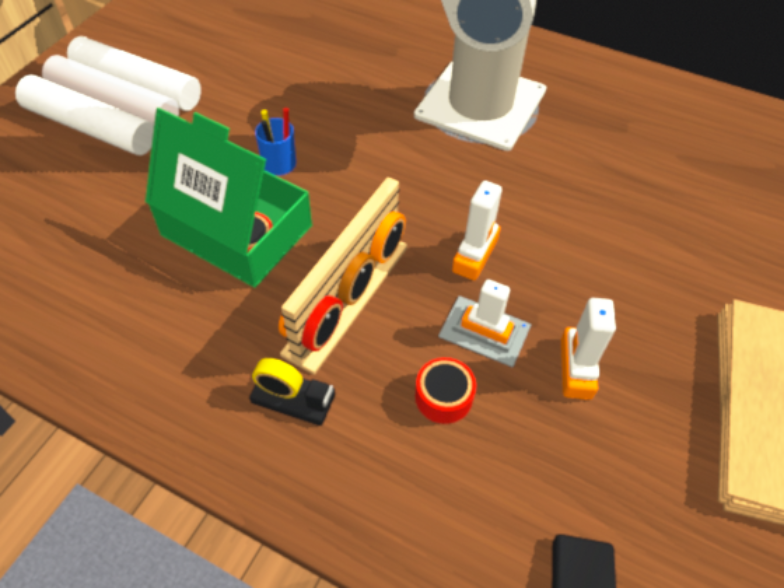

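View pics/b.png

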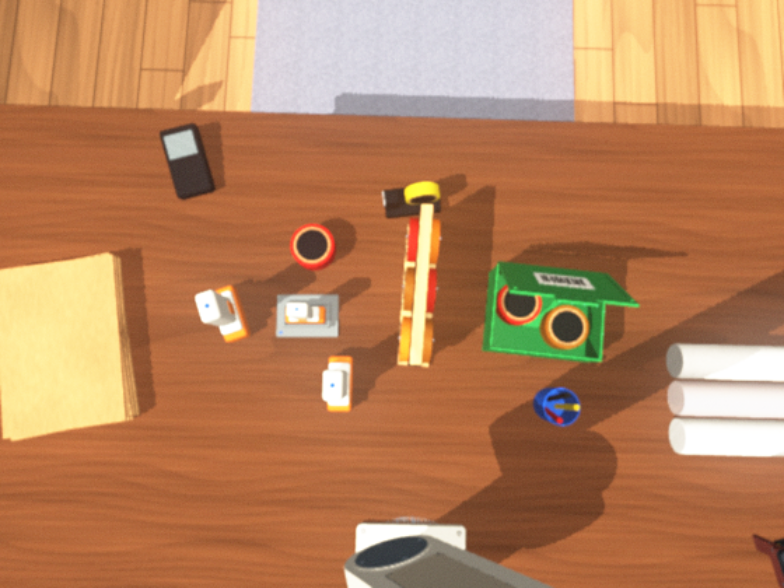

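The scene view at 784 px scale shows the tote on the right with its lid leaning open (label at 200,180). The pen cup is at (277,140), the display at (345,270), the tape roll at (445,390) and the dispenser at (290,390).

Three things could be the scanner: (480,230) and (585,350), which stand free and look larger, and (490,312), which stands in the grey rest. The docked one fits the description. I'll check it by size and a crop.

```bash
python3 - <<'E'
from h import *
np.set_printoptions(precision=1,suppress=True)
S,T=cam('scene'),cam('top')
P={'hinge':((139.6,161.2),(393.7,194.1)),'label':((140.1,131.9),(400.5,199)),'scanner':((348.2,237),(217.6,221.8)),'tote':((169.4,158.8),(382.1,226.3)),'display':((247.8,211.4),(295.7,209.5)),
'tape':((318.1,283.2),(224.9,177.1)),'cup':((198.8,116.6),(393.5,285.8)),'disp':((210.6,287.2),(297.6,146.7)),'look1':((340.1,180.1),(247.6,270.4)),'look2':((409.4,265.5),(169.6,223.8))}
for k,(a,b) in P.items(): print(k,*tri(ray(S,a),ray(T,b)))
ctrl.get_image('top')
for k in('dock','display','tote','scanner'):
    for r in ctrl.outline_of(k,'top'):
        if r['score']<.3: continue
        m=r['pixels'].astype(np.uint8)
        q=cv2.minAreaRect(np.argwhere(m)[:,::-1].astype(np.float32)); bp=cv2.boxPoints(q)
        z={'dock':5,'display':160,'tote':90,'scanner':28}[k]
        print(k,round(r['score'],2),r['box'],'z',z); print(np.array([atz(T,p,z)[:2] for p in bp]))
a=cv2.imread('pics/scene0.png')[160:300,300:460];b=cv2.imread('pics/top0.png')[170:310,140:300]
cv2.imwrite('pics/c.png',cv2.resize(np.hstack([a,b]),(800,350),interpolation=2))
E
```

```text
hinge [ 616.1 -266.4   88.7] [np.float64(1.1714097146168942), np.float64(1.1714097146168638)]
label [ 589.9 -263.2  164. ] [np.float64(2.8174438992811286), np.float64(2.8174438992811863)]
scanner [532.4 234.3  11.3] [np.float64(1.9391061306404749), np.float64(1.939106130640479)]
tote [ 532.8 -252.2   19.7] [np.float64(1.6989015745739469), np.float64(1.6989015745738707)]
display [576.9   1.2  12.9] [np.float64(2.6454184147399897), np.float64(2.645418414740113)]
tape [668.3 220.6   5.5] [np.float64(2.543919314274287), np.float64(2.543919314274171)]
cup [ 358.7 -283.6    3.9] [np.float64(3.59741648239802), np.float64(3.5974164823980055)]
disp [775.7   6.9 -22. ] [np.float64(6.452494126397962), np.float64(6.452494126397927)]
look1 [390.9 146.8  11.7] [np.float64(8.438845442835657), np.float64(8.4388454428356)]
look2 [524.6 381.8 -10.2] [np.float64(2.826287496715801), np.float64(2.826287496715755)]
dock 0.75 [198.1, 208.2, 238.7, 241.0] z 5
[[570.3 296.4]
 [573.9 166. ]
 [478.9 162.2]
 [475.4 291.2]]
display 0.84 [282.2, 145.9, 313.5, 262.4] z 160
[[429.   39.5]
 [723.2  20.6]
 [719.2 -41.5]
 [425.2 -20.2]]
tote 0.72 [344.8, 186.6, 459.2, 259.3] z 90
[[ 456.9 -124.4]
 [ 638.4 -142.9]
 [ 613.6 -445.3]
 [ 432.6 -420.2]]
scanner 0.79 [231.3, 250.9, 250.7, 293.3] z 28
[[439.5 189.7]
 [441.  129.5]
 [331.1 125.4]
 [329.6 184.8]]
scanner 0.7 [203.6, 216.0, 234.5, 228.8] z 28
[[544.2 269.7]
 [546.4 191.5]
 [508.5 189.8]
 [506.4 267.6]]
scanner 0.64 [276.1, 131.7, 317.0, 156.1] z 28
[[798.2  83.6]
 [824.3 -38.2]
 [752.7 -51.7]
 [727.   69.2]]
scanner 0.62 [140.1, 202.0, 180.4, 244.4] z 28
[[559.6 460. ]
 [588.  379.7]
 [476.9 337.9]
 [449.4 417.4]]
```

View pics/c.png

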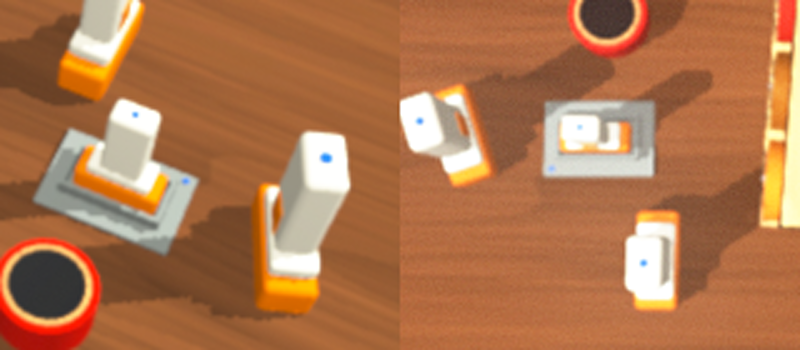

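The crop shows the docked scanner is the smaller one. Its head measures about 78 x 38 mm, against roughly 110 mm for the two loose ones, so it is the one I want. Next I move to the lid, high, with the fingers shut.

Call:
{"api": "apply_moves", "payload": {"targets": [{"tx": 0.02, "ty": 0.015, "tz": 0.04, "spin": 0}, {"tx": 0.05, "ty": 0.035, "tz": 0.075, "spin": 0}, {"tx": 0.085, "ty": 0.06, "tz": 0.1, "spin": 0}, {"tx": 0.12, "ty": 0.09, "tz": 0.11, "spin": 0}, {"tx": 0.16, "ty": 0.12, "tz": 0.11, "spin": 0}, {"tx": 0.2, "ty": 0.16, "tz": 0.11, "spin": 0}, {"tx": 0.22, "ty": 0.18, "tz": 0.11, "spin": 0}, {"tx": 0.22, "ty": 0.18, "tz": 0.11, "spin": 0}], "gripper": 1}}

```text
t: 2.55
ee_pos: [389.1, -419.5, 332.9]
orientation: [-3.112, -0.429, -0.001]
ft_force: [-0.1, -0.4, 0.0]
width: 27.0
grasp_force: 0.0
```

```bash
python3 - <<'E'
from h import *
np.set_printoptions(precision=3,suppress=True)
o=ctrl.get_obs();print(o['t'],o['ee_pos'],o['orientation'],o['width'],o['qpos'])
C=cam('wrist');im=save('wrist','pics/w1.png');S=cam('scene');T=cam('top')
sc={'lid_hinge':((139.6,161.2),(393.7,194.1)),'label':((140.1,131.9),(400.5,199)),'tote':((169.4,158.8),(382.1,226.3))}
for k in('lid_hinge','label','tote','pen_cup'):
    for r in ctrl.pinpoint(k,'wrist'):
        print(k,r); 
        if k in sc: print(tri(ray(C,r['uv']),ray(S,sc[k][0]),ray(T,sc[k][1])))
for X in((616,-266,90),(590,-263,164)): print(proj(C,X))
E
```

```text
2.55 [ 389.108 -419.521  332.856] [-3.112 -0.429 -0.001] 27.024033254444795 [-0.844  0.236  1.635  0.001  1.271  0.452]
lid_hinge {'uv': [191.9, 166.1], 'score': 0.33}
(array([ 527.756, -290.436,   83.96 ]), [np.float64(155.33356806949564), np.float64(73.84782866821097), np.float64(91.266216973179)])
tote {'uv': [200.2, 31.6], 'score': 0.67}
(array([ 532.231, -258.076,   10.902]), [np.float64(5.437346287269505), np.float64(3.908723840640462), np.float64(5.0469670031942595)])
pen_cup {'uv': [192.0, 166.3], 'score': 0.94}
[200.698 -70.528]
[169.304 -85.646]
```

View pics/w1.png

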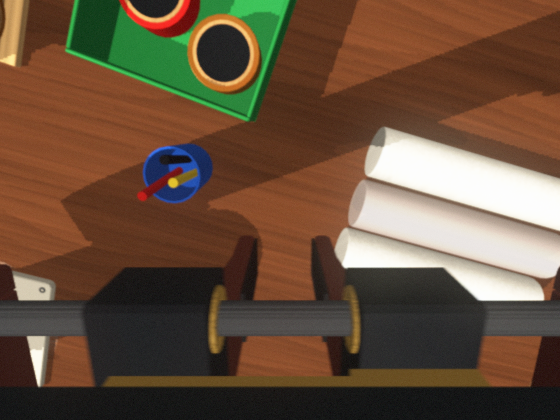

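The wrist view shows the tote's near rim, with corners at about (68,48) and (252,121). The cup is at (175,172) and the paper rolls are at the right. I can get the tote's yaw from the rim and then go to the lid.

```bash
python3 - <<'E'
from h import *
np.set_printoptions(precision=1,suppress=True)
C=cam('wrist')
a,b=[atz(C,p,90)[:2] for p in((68,48),(251,120))]
print(a,b,np.linalg.norm(a-b)); d=(a-b)/np.linalg.norm(a-b); yaw=np.arctan2(-d[0],d[1]); ex=np.array([np.cos(yaw),np.sin(yaw)])
print('yaw',yaw,'centre',(a+b)/2+ex*85,'hinge',(a+b)/2+ex*170)
E
```

```text
[ 462.8 -150.7] [ 441.4 -367.7] 218.03114932635046
yaw -0.09863173248703329 centre [ 536.7 -267.5] hinge [ 621.3 -275.9]
```

Call:
{"api": "apply_moves", "payload": {"targets": [{"tx": 0.025, "ty": 0.02, "tz": 0, "spin": 0}, {"tx": 0.06, "ty": 0.048, "tz": 0, "spin": 0}, {"tx": 0.095, "ty": 0.075, "tz": 0, "spin": 0}, {"tx": 0.13, "ty": 0.102, "tz": 0, "spin": 0}, {"tx": 0.165, "ty": 0.13, "tz": 0, "spin": 0}, {"tx": 0.195, "ty": 0.15, "tz": 0, "spin": 0}, {"tx": 0.208, "ty": 0.158, "tz": -0.02, "spin": 0}, {"tx": 0.208, "ty": 0.158, "tz": -0.05, "spin": 0}]}}

```text
t: 3.6
ee_pos: [597.1, -264.8, 283.7]
orientation: [3.111, 0.423, 0.006]
ft_force: [-0.5, -1.1, -0.3]
width: 0.2
grasp_force: 0.0
```

Call:
{"api": "apply_moves", "payload": {"targets": [{"tx": -0.005, "ty": 0, "tz": -0.03, "spin": 0}, {"tx": -0.015, "ty": 0, "tz": -0.053, "spin": 0}, {"tx": -0.028, "ty": 0.001, "tz": -0.058, "spin": 0}, {"tx": -0.042, "ty": 0.002, "tz": -0.064, "spin": 0}, {"tx": -0.055, "ty": 0.003, "tz": -0.072, "spin": 0}, {"tx": -0.067, "ty": 0.005, "tz": -0.08, "spin": 0}, {"tx": -0.077, "ty": 0.006, "tz": -0.09, "spin": 0}, {"tx": -0.087, "ty": 0.007, "tz": -0.1, "spin": 0}]}}

```text
t: 4.4
ee_pos: [507.0, -258.4, 182.2]
orientation: [3.113, 0.42, 0.001]
ft_force: [0.7, 0.1, -0.6]
width: 0.4
grasp_force: 0.4
```

Call:
{"api": "apply_moves", "payload": {"targets": [{"tx": -0.009, "ty": 0.0, "tz": -0.012, "spin": 0}, {"tx": -0.017, "ty": 0.0, "tz": -0.024, "spin": 0}, {"tx": -0.023, "ty": 0.001, "tz": -0.037, "spin": 0}, {"tx": -0.028, "ty": 0.001, "tz": -0.051, "spin": 0}, {"tx": -0.033, "ty": 0.001, "tz": -0.065, "spin": 0}, {"tx": -0.035, "ty": 0.001, "tz": -0.076, "spin": 0}, {"tx": -0.035, "ty": 0.001, "tz": -0.08, "spin": 0}, {"tx": -0.035, "ty": 0.001, "tz": -0.082, "spin": 0}]}}

```text
t: 5.2
ee_pos: [472.3, -256.4, 100.1]
orientation: [-3.113, -0.422, 0.001]
ft_force: [-0.1, 0.7, 0.9]
width: -0.0
grasp_force: 0.3
```

Call:
{"api": "apply_moves", "payload": {"targets": [{"tx": 0, "ty": 0, "tz": -0.001, "spin": 0}, {"tx": 0, "ty": 0, "tz": -0.002, "spin": 0}, {"tx": 0, "ty": 0, "tz": -0.003, "spin": 0}, {"tx": 0, "ty": 0, "tz": -0.004, "spin": 0}, {"tx": 0, "ty": 0, "tz": -0.004, "spin": 0}, {"tx": 0, "ty": 0, "tz": -0.005, "spin": 0}, {"tx": 0, "ty": 0, "tz": -0.005, "spin": 0}, {"tx": 0, "ty": 0, "tz": -0.005, "spin": 0}]}}

```text
t: 6.0
ee_pos: [472.9, -256.5, 96.7]
orientation: [3.113, 0.422, 0.001]
ft_force: [-2.8, 1.5, 10.3]
width: 0.5
grasp_force: 5.3
```

```bash
python3 - <<'E'
from h import *
a=save('scene','pics/s2.png');b=save('top','pics/t2.png')
cv2.imwrite('pics/d.png',cv2.resize(np.hstack([a[60:230,60:280],b[130:300,320:540]])[:,:,::-1],(800,309)))
E
```

```text
(no output)
```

View pics/d.png

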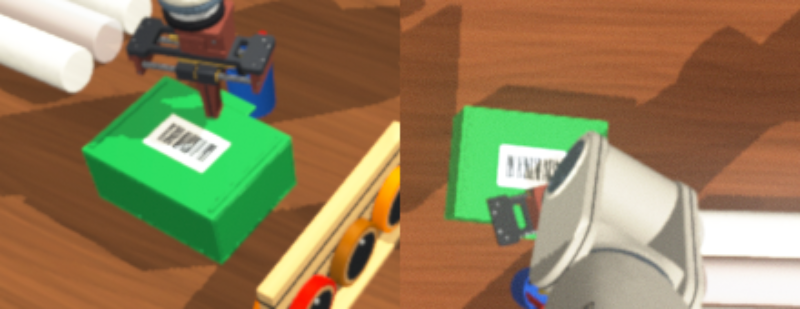

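The picture shows the lid flat on the rim, at z 96.7 with 10 N of press. I rise now and measure the label from above.

Call:
{"api": "apply_moves", "payload": {"targets": [{"tx": 0, "ty": 0, "tz": 0.02, "spin": 0}, {"tx": 0, "ty": 0, "tz": 0.055, "spin": 0}, {"tx": 0, "ty": 0, "tz": 0.095, "spin": 0}, {"tx": 0, "ty": 0, "tz": 0.14, "spin": 0}, {"tx": 0, "ty": 0, "tz": 0.18, "spin": 0}, {"tx": 0, "ty": 0, "tz": 0.205, "spin": 0}, {"tx": 0, "ty": 0, "tz": 0.215, "spin": 0}, {"tx": 0, "ty": 0, "tz": 0.215, "spin": 0}], "gripper": -1}}

```text
t: 6.9
ee_pos: [473.0, -256.5, 311.6]
orientation: [3.112, 0.422, 0.003]
ft_force: [-0.5, 0.2, -1.1]
width: 61.0
grasp_force: 0.0
```

```bash
cat > lab.py <<'E'
from h import *
np.set_printoptions(precision=3,suppress=True)
def label(n,fn):
    C=cam(n); im=save(n,fn); r=ctrl.pinpoint('label',n); print(n,[(x['uv'],round(x['score'],2)) for x in r])
    if not r: return
    u=np.array(r[0]['uv']); print('pinpoint@97',atz(C,u,97))
    h=cv2.cvtColor(im,cv2.COLOR_RGB2HSV); g=((h[...,0]>45)&(h[...,0]<75)&(h[...,1]>100)).astype(np.uint8)
    q=np.zeros_like(g); cs,_=cv2.findContours(g,cv2.RETR_CCOMP,cv2.CHAIN_APPROX_NONE)
    cs=[c for c in cs if cv2.pointPolygonTest(c,tuple(map(float,u)),False)>0]
    for c in sorted(cs,key=cv2.contourArea)[:3]:
        W=np.array([atz(C,p,97)[:2] for p in c[:,0]],np.float32); R=cv2.minAreaRect(W); B=cv2.boxPoints(R)
        e=[B[1]-B[0],B[2]-B[1]]; l=max(e,key=np.linalg.norm); l=l*np.sign(l[1])
        print('rect',R,'yaw of long(y)',np.arctan2(-l[0],l[1]))
    return u,C
E
python3 - <<'E'
from lab import *
o=ctrl.get_obs();print(o['t'],o['ee_pos'],o['orientation'])
a,C=label('wrist','pics/w3.png');b=label('top','pics/t3.png');c=label('scene','pics/s3.png')
print(tri(*[ray(x[1],x[0]) for x in ((a,C),b,c) if x]))
E
```

```text
6.9 [ 473.008 -256.543  311.586] [3.112 0.422 0.003]
wrist [([299.0, 128.6], 0.84)]
pinpoint@97 [ 534.979 -257.192   97.   ]
rect ((535.7988891601562, -258.0498046875), (103.94184875488281, 63.7441291809082), 85.14600372314453) yaw of long(y) -0.084718116
rect ((525.9981689453125, -257.005859375), (219.07823181152344, 188.92544555664062), 85.21875762939453) yaw of long(y) -0.08344832
top []
scene [([162.7, 138.1], 0.92)]
pinpoint@97 [ 535.865 -256.761   97.   ]
rect ((535.8978881835938, -258.2247009277344), (109.09983825683594, 69.17862701416016), 85.34070587158203) yaw of long(y) -0.08131964
rect ((551.7930908203125, -231.96646118164062), (273.6300964355469, 235.5366668701172), 85.15682220458984) yaw of long(y) -0.08452933
(array([ 535.068, -257.35 ,   95.99 ]), [np.float64(0.14538223091536948), np.float64(0.1453822309153201)])
```

The two views agree: the label is at (535.5, -257.7, 96-97) with yaw -0.084. Now I cross over to the scanner.

Call:
{"api": "apply_moves", "payload": {"targets": [{"tx": 0, "ty": 0.015, "tz": 0.01, "spin": -2}, {"tx": 0, "ty": 0.04, "tz": 0.02, "spin": -5}, {"tx": 0, "ty": 0.075, "tz": 0.02, "spin": -8}, {"tx": 0, "ty": 0.115, "tz": 0.02, "spin": -11}, {"tx": 0, "ty": 0.155, "tz": 0.02, "spin": -14.2}, {"tx": 0, "ty": 0.195, "tz": 0.02, "spin": -14.2}, {"tx": 0, "ty": 0.235, "tz": 0.02, "spin": -14.2}, {"tx": 0, "ty": 0.275, "tz": 0.02, "spin": -14.2}], "gripper": -1}}

```text
t: 8.0
ee_pos: [472.1, 20.2, 330.0]
orientation: [-3.141, -0.034, 0.002]
ft_force: [-0.4, -0.2, -0.1]
width: 87.7
grasp_force: 0.0
```

Call:
{"api": "apply_moves", "payload": {"targets": [{"tx": 0, "ty": 0.04, "tz": 0, "spin": 0}, {"tx": 0, "ty": 0.08, "tz": 0, "spin": 0}, {"tx": 0, "ty": 0.12, "tz": 0, "spin": 0}, {"tx": 0, "ty": 0.155, "tz": 0, "spin": 0}, {"tx": 0, "ty": 0.185, "tz": 0, "spin": 0}, {"tx": 0, "ty": 0.205, "tz": 0, "spin": 0}, {"tx": 0, "ty": 0.212, "tz": 0, "spin": 0}, {"tx": 0, "ty": 0.212, "tz": 0, "spin": 0}]}}

```text
t: 8.8
ee_pos: [472.3, 231.0, 329.9]
orientation: [3.141, 0.037, -0.002]
ft_force: [-0.5, 0.2, -0.4]
width: 88.0
grasp_force: 0.0
```

```bash
cat > sc.py <<'E'
from h import *
np.set_printoptions(precision=3,suppress=True)
o=ctrl.get_obs();print(o['t'],o['ee_pos'],o['orientation'],o['width'])
S={}
for n in('wrist','scene'):
    C=cam(n); im=save(n,f'pics/{n}_{o["t"]:.1f}.png')
    for k in('scanner','dock'):
        for r in ctrl.pinpoint(k,n):
            p=atz(C,r['uv'],5)
            if np.hypot(p[0]-530,p[1]-231)<40: print(n,k,r,p); S.setdefault(k,[]).append(ray(C,r['uv']))
    if n=='wrist':
        for k in('dock','scanner'):
            for r in ctrl.outline_of(k,n):
                B=cv2.boxPoints(cv2.minAreaRect(np.argwhere(r['pixels'])[:,::-1].astype(np.float32)))
                print(k,round(r['score'],2),r['box'],np.array([atz(C,p,5 if k=='dock' else 28)[:2] for p in B]).ravel())
for k,v in S.items():
    if len(v)>1: print(k,tri(*v))
E
python3 sc.py; cp pics/wrist_*.png pics/w4.png
```

```text
8.8 [472.319 230.98  329.907] [ 3.141  0.037 -0.002] 88.00207054910122
wrist scanner {'uv': [283.2, 131.5], 'score': 0.63} [524.361 232.751   5.   ]
wrist dock {'uv': [286.1, 134.2], 'score': 0.76} [520.668 228.494   5.   ]
dock 0.86 [239.9, 98.2, 330.5, 163.7] [567.376 294.763 572.52  166.948 482.238 159.883 476.756 294.057]
scanner 0.96 [254.0, 120.3, 314.9, 148.8] [540.822 269.979 542.642 191.378 506.564 189.706 504.715 269.919]
scanner 0.75 [315.5, 188.5, 367.4, 292.9] [445.448 185.263 449.189 113.434 289.898  95.234 285.673 173.235]
scanner 0.63 [101.3, 86.0, 205.2, 174.4] [546.121 481.263 586.611 377.759 482.262 339.471 436.784 448.604]
scene scanner {'uv': [347.7, 236.1], 'score': 0.62} [525.811 233.337   5.   ]
scene dock {'uv': [346.3, 236.2], 'score': 0.78} [527.575 230.584   5.   ]
scanner (array([524.247, 232.887,   2.507]), [np.float64(0.13858968482519526), np.float64(0.1385896848252424)])
dock (array([520.106, 228.725,  -6.828]), [np.float64(0.3397848679846828), np.float64(0.3397848679847298)])
```

View pics/w4.png

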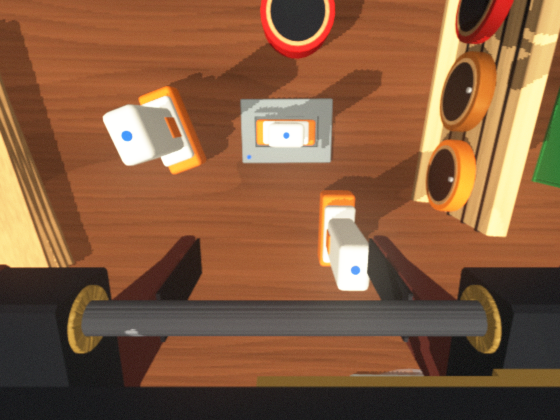

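The wrist view shows the docked scanner at about (286,133) with its dot at (286,135), the rest around it, and the loose look-alikes at (160,130) and (345,240). I triangulate the handle top from the dot.

```bash
python3 - <<'E'
from h import *
np.set_printoptions(precision=2,suppress=True)
pts={}
for n,f,(u,v) in(('wrist','pics/w4.png',(286,135)),('scene','pics/s3.png',(353,206)),('top','pics/t3.png',(212,221))):
    im=cv2.imread(f).astype(int); C=cam(n)
    w=8; s=im[v-w:v+w,u-w:u+w]; m=(s[...,0]-s[...,2])>40; ys,xs=np.nonzero(m)
    print(n,len(xs)); 
    if len(xs)<2: continue
    p=(xs.mean()+u-w,ys.mean()+v-w); pts[n]=ray(C,p); print(p,atz(C,p,123))
print(tri(*pts.values()))
if len(pts)==3: print(tri(pts['wrist'],pts['scene']))
E
```

```text
wrist 36
(np.float64(285.9166666666667), np.float64(134.97222222222223)) [525.43 228.73 123.  ]
scene 5
(np.float64(353.8), np.float64(205.4)) [524.2  230.21 123.  ]
top 4
(np.float64(211.5), np.float64(220.5)) [524.18 229.63 123.  ]
(array([524.67, 229.53, 123.24]), [np.float64(1.1019102219561814), np.float64(0.7718099643739231), np.float64(0.5241398375855363)])
(array([525.31, 229.57, 124.3 ]), [np.float64(0.8468769870051951), np.float64(0.8468769870051892)])
```

The handle top is at (525, 229.4, 123.5), which matches 5 + 118 mm. I descend onto the handle, closing across its 40 mm width.

Call:
{"api": "apply_moves", "payload": {"targets": [{"tx": 0.02, "ty": -0.001, "tz": 0, "spin": 0.3}, {"tx": 0.042, "ty": -0.001, "tz": -0.02, "spin": 0.3}, {"tx": 0.052, "ty": -0.001, "tz": -0.055, "spin": 0.3}, {"tx": 0.0525, "ty": -0.0012, "tz": -0.095, "spin": 0.3}, {"tx": 0.0525, "ty": -0.0012, "tz": -0.135, "spin": 0.3}, {"tx": 0.0525, "ty": -0.0012, "tz": -0.165, "spin": 0.3}, {"tx": 0.0525, "ty": -0.0012, "tz": -0.18, "spin": 0.3}, {"tx": 0.0525, "ty": -0.0012, "tz": -0.18, "spin": 0.3}]}}

```text
t: 10.0
ee_pos: [524.1, 228.8, 149.0]
orientation: [3.14, 0.042, -0.005]
ft_force: [0.1, -0.9, 0.9]
width: 87.5
grasp_force: 0.0
```

Call:
{"api": "apply_moves", "payload": {"targets": [{"tx": 0, "ty": 0, "tz": -0.015, "spin": 0}, {"tx": 0, "ty": 0, "tz": -0.03, "spin": 0}, {"tx": 0, "ty": 0, "tz": -0.045, "spin": 0}, {"tx": 0, "ty": 0, "tz": -0.06, "spin": 0}, {"tx": 0, "ty": 0, "tz": -0.072, "spin": 0}, {"tx": 0, "ty": 0, "tz": -0.078, "spin": 0}, {"tx": 0, "ty": 0, "tz": -0.078, "spin": 0}, {"tx": 0, "ty": 0, "tz": -0.078, "spin": 0}]}}

```text
t: 10.8
ee_pos: [525.3, 229.5, 72.7]
orientation: [-3.141, -0.043, -0.0]
ft_force: [0.3, -0.3, 0.1]
width: 88.2
grasp_force: 0.0
```

Call:
{"api": "apply_moves", "payload": {"targets": [{"tx": 0, "ty": 0, "tz": 0, "spin": 0}, {"tx": 0, "ty": 0, "tz": 0, "spin": 0}, {"tx": 0, "ty": 0, "tz": 0, "spin": 0}, {"tx": 0, "ty": 0, "tz": 0, "spin": 0}, {"tx": 0, "ty": 0, "tz": 0, "spin": 0}, {"tx": 0, "ty": 0, "tz": 0, "spin": 0}, {"tx": 0, "ty": 0, "tz": 0, "spin": 0}, {"tx": 0, "ty": 0, "tz": 0, "spin": 0}], "gripper": 1}}

```text
t: 11.6
ee_pos: [525.1, 229.5, 72.7]
orientation: [-3.141, -0.043, -0.0]
ft_force: [0.3, 0.8, 0.2]
width: 39.8
grasp_force: 30.0
```

The grip is on a 39.8 mm width at 30 N. I lift straight up.

Call:
{"api": "apply_moves", "payload": {"targets": [{"tx": 0, "ty": 0, "tz": 0.01, "spin": 0}, {"tx": 0, "ty": 0, "tz": 0.025, "spin": 0}, {"tx": 0, "ty": 0, "tz": 0.05, "spin": 0}, {"tx": 0, "ty": 0, "tz": 0.085, "spin": 0}, {"tx": 0, "ty": 0, "tz": 0.125, "spin": 0}, {"tx": 0, "ty": 0, "tz": 0.165, "spin": 0}, {"tx": 0, "ty": 0, "tz": 0.2, "spin": 0}, {"tx": 0, "ty": 0, "tz": 0.22, "spin": 0}]}}

```text
t: 12.4
ee_pos: [525.9, 229.7, 297.5]
orientation: [-3.139, -0.043, -0.008]
ft_force: [-0.3, 0.2, -2.3]
width: 40.0
grasp_force: 30.0
```

```bash
python3 - <<'E'
from h import *
np.set_printoptions(precision=3,suppress=True)
o=ctrl.get_obs();print(o['t'],o['ee_pos'],o['orientation'],o['width'],o['grasp_force'])
R=[];
for n in('scene','top','wrist'):
    C=cam(n);save(n,f'pics/{n}5.png')
    for r in ctrl.pinpoint('scanner',n): print(n,r,atz(C,r['uv'],225))
im=cv2.imread('pics/wrist5.png');cv2.imwrite('pics/e.png',np.hstack([im,cv2.imread('pics/scene5.png')[100:,260:500].repeat(1,0)[:, :240] if 0 else cv2.copyMakeBorder(cv2.imread('pics/scene5.png')[60:380,280:520],0,100,0,0,0)]))
E
```

```text
12.4 [525.937 229.715 297.467] [-3.139 -0.043 -0.008] 40.032089589650255 29.96183931827545
scene {'uv': [340.7, 180.4], 'score': 0.94} [554.992 200.203 225.   ]
scene {'uv': [410.7, 267.8], 'score': 0.93} [675.058 381.386 225.   ]
scene {'uv': [363.2, 176.9], 'score': 0.9} [526.374 235.588 225.   ]
top {'uv': [167.1, 224.3], 'score': 0.68} [501.051 315.047 225.   ]
top {'uv': [246.7, 271.7], 'score': 0.67} [394.659 122.228 225.   ]
top {'uv': [203.1, 214.0], 'score': 0.4} [528.002 231.252 225.   ]
wrist {'uv': [171.4, 170.0], 'score': 0.76} [557.292 308.676 225.   ]
wrist {'uv': [281.9, 217.0], 'score': 0.68} [525.152 230.621 225.   ]
```

View pics/e.png

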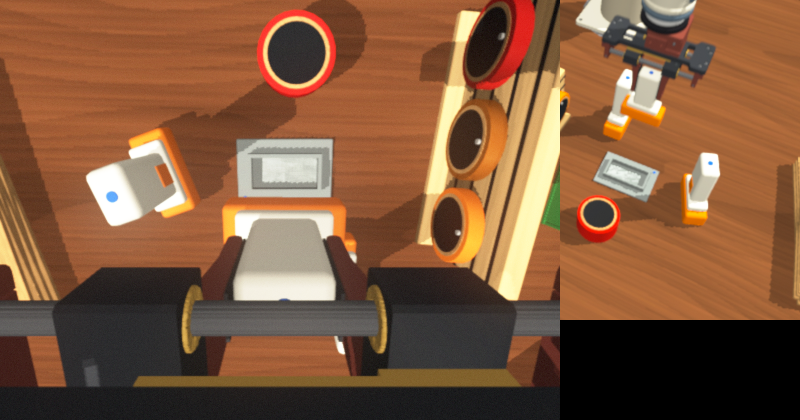

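The picture shows the scanner upright in the fingers and out of the rest. I carry it over the display with the window at about z 225.

Call:
{"api": "apply_moves", "payload": {"targets": [{"tx": 0, "ty": -0.01, "tz": 0, "spin": 0}, {"tx": 0.001, "ty": -0.03, "tz": 0, "spin": 0}, {"tx": 0.002, "ty": -0.06, "tz": 0, "spin": -1}, {"tx": 0.003, "ty": -0.095, "tz": 0, "spin": -1.5}, {"tx": 0.004, "ty": -0.13, "tz": 0, "spin": -2}, {"tx": 0.005, "ty": -0.165, "tz": 0, "spin": -2.5}, {"tx": 0.006, "ty": -0.2, "tz": 0, "spin": -3}, {"tx": 0.007, "ty": -0.235, "tz": 0, "spin": -3.5}]}}

```text
t: 13.5
ee_pos: [531.2, -7.5, 291.6]
orientation: [3.141, -0.054, -0.003]
ft_force: [1.7, 0.5, -2.9]
width: 39.9
grasp_force: 30.0
```

Call:
{"api": "apply_moves", "payload": {"targets": [{"tx": 0, "ty": -0.035, "tz": 0, "spin": -0.5}, {"tx": 0.001, "ty": -0.07, "tz": 0, "spin": -1}, {"tx": 0.001, "ty": -0.105, "tz": 0, "spin": -1.5}, {"tx": 0.002, "ty": -0.14, "tz": 0, "spin": -2}, {"tx": 0.003, "ty": -0.175, "tz": 0, "spin": -2.5}, {"tx": 0.0035, "ty": -0.21, "tz": 0, "spin": -2.9}, {"tx": 0.0035, "ty": -0.237, "tz": 0, "spin": -2.9}, {"tx": 0.0035, "ty": -0.252, "tz": 0, "spin": -2.9}]}}

```text
t: 14.3
ee_pos: [534.5, -259.8, 291.4]
orientation: [-3.138, 0.136, 0.003]
ft_force: [-0.2, -0.7, -2.2]
width: 39.9
grasp_force: 30.0
```

Call:
{"api": "apply_moves", "payload": {"targets": [{"tx": 0, "ty": 0, "tz": -0.01, "spin": 0}, {"tx": 0, "ty": 0, "tz": -0.025, "spin": 0}, {"tx": 0, "ty": 0, "tz": -0.04, "spin": 0}, {"tx": 0, "ty": 0, "tz": -0.055, "spin": 0}, {"tx": 0, "ty": 0, "tz": -0.065, "spin": 0}, {"tx": 0, "ty": 0, "tz": -0.07, "spin": 0}, {"tx": 0, "ty": 0, "tz": -0.07, "spin": 0}, {"tx": 0, "ty": 0, "tz": -0.07, "spin": 0}]}}

```text
t: 15.1
ee_pos: [536.0, -257.6, 223.1]
orientation: [3.138, -0.132, 0.001]
ft_force: [0.0, 0.9, -1.0]
width: 40.1
grasp_force: 30.0
```

```bash
cat > fin.py <<'E'
from h import *
import sys
np.set_printoptions(precision=3,suppress=True)
o=ctrl.get_obs();print(o['t'],o['ee_pos'],o['orientation'],o['width'],o['grasp_force'])
R=[];w=o['ee_pos'][2]-67
for n in('scene','top','wrist'):
    C=cam(n);save(n,f'pics/{n}{sys.argv[1]}.png')
    for r in ctrl.pinpoint('scanner',n):
        p=atz(C,r['uv'],w)
        if abs(p[1]+258)<60 and abs(p[0]-535)<60: print(n,r,p); R.append(ray(C,r['uv']))
if len(R)>1: print(tri(*R))
E
python3 fin.py 6
```

```text
15.1 [ 535.976 -257.631  223.051] [ 3.138 -0.132  0.001] 40.05000672215048 29.96186077594757
scene {'uv': [160.3, 122.4], 'score': 0.87} [ 538.739 -249.315  156.051]
top {'uv': [396.1, 217.7], 'score': 0.65} [ 540.721 -251.025  156.051]
wrist {'uv': [283.6, 219.3], 'score': 0.71} [ 534.946 -257.662  156.051]
(array([ 537.225, -253.756,  153.352]), [np.float64(2.3047199046102564), np.float64(4.30021013769442), np.float64(4.862441682529951)])
```

Call:
{"api": "apply_moves", "payload": {"targets": [{"tx": 0, "ty": 0, "tz": -0.006, "spin": 0}, {"tx": 0, "ty": 0, "tz": -0.012, "spin": 0}, {"tx": 0, "ty": 0, "tz": -0.018, "spin": 0}, {"tx": 0, "ty": 0, "tz": -0.024, "spin": 0}, {"tx": 0, "ty": 0, "tz": -0.029, "spin": 0}, {"tx": 0, "ty": 0, "tz": -0.032, "spin": 0}, {"tx": 0, "ty": 0, "tz": -0.033, "spin": 0}, {"tx": 0, "ty": 0, "tz": -0.033, "spin": 0}]}}

```text
t: 16.2
ee_pos: [535.6, -257.6, 189.6]
orientation: [-3.139, 0.133, 0.0]
ft_force: [0.3, 0.8, -2.5]
width: 39.4
grasp_force: 30.0
```

```bash
python3 fin.py 7; python3 - <<'E'
import cv2,numpy as np
a=cv2.resize(cv2.imread('pics/scene7.png')[50:230,60:300],(400,300));b=cv2.resize(cv2.imread('pics/wrist7.png'),(400,300))
cv2.imwrite('pics/f.png',np.hstack([a,b]))
E
```

```text
16.2 [ 535.636 -257.573  189.556] [-3.139  0.133  0.   ] 39.375266505723935 29.96184915304184
scene {'uv': [160.7, 131.8], 'score': 0.74} [ 539.083 -254.978  122.556]
top {'uv': [396.0, 222.0], 'score': 0.41} [ 533.538 -260.717  122.556]
wrist {'uv': [278.3, 218.4], 'score': 0.73} [ 535.709 -253.746  122.556]
(array([ 535.172, -257.364,  120.355]), [np.float64(1.912892908237773), np.float64(4.125596819480708), np.float64(3.708008025910271)])
```

View pics/f.png

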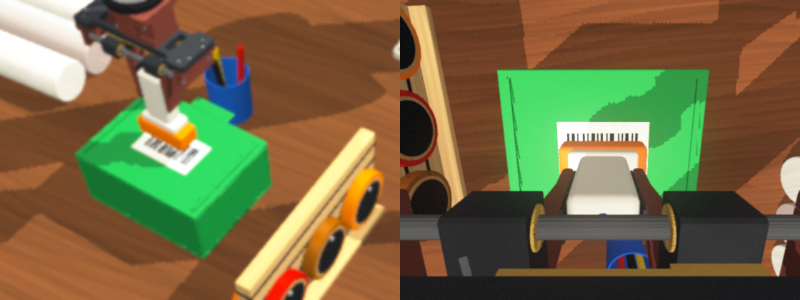

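The scanner hovers over the label, aligned with it, and the lid is shut. Triangulation puts the window at (535.2, -257.4, ~121), against the label at (535.5, -257.7, 97).

```bash
python3 -c "
from workcell import ctrl
print(ctrl.close_job())"
```

```text
the job is handed in; nothing more can be done
None
```

The job is handed in at about 16 s of the 54 s limit: the lid is shut and the scanner went over the display; it is held still, upright and about 24 mm above the label, centred and aligned by my last measurement. The verdict was not returned.

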